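# Fan the spacer plates in the tray

## Robot

A 7-joint arm with a two-finger parallel gripper is mounted at the origin on a cart in front of the work surface, level with it; the furniture and walls round the work are solid. World frame = base frame: x ahead of the robot, y to its left, z up, the work surface at z = 0. Lengths are in m, angles in rad, forces in N, time in s.
With the tool pointing down it reaches from about 0.35 to 0.9 m from the base axis. Payload 8.1 kg.
Tool frame: the origin (TCP) lies at the very end of the fingers, on their centre line; the grasp point (between the pads) lies 19 mm behind it; z points along the fingers, x is the direction in which the jaws open and shut, and the axes are right-handed (so a half turn about z gives the same grasp; the last joint's range is limited). The gripper opens to 92 mm and grips with 3 to 60 N. Pads are 19 mm wide; open, the fingers measure 130 mm over their backs; the gripper's body (75 mm by 190 mm) begins 47 mm behind the grasp point.
Start: joints at [-1.226, 0.434, 0.025, 1.573, -0.012, 1.134, -0.075], TCP at [0.271, 0.563, 0.227] pointing down, gripper open.
Joint ranges: [-2.62, 2.62], [-0.44, 2.09], [-1.27, 1.32], [0.08, 2.57], [-1.32, 4.46], [0.12, 2], [-2.74, 2.74]. Speed limits (rad/s): [2.22, 2.22, 3.01, 3.01, 3.14, 3.14, 3.14].

## Interface

Orientations are given as a rotation vector (axis times angle).
In Python, from cell import status, viewer, arm gives the robot as it stands.
- The arm moves only by the tool jog_arm, never from a script. Its argument "commands" is text: rows parted by semicolons, each of 7 numbers parted by spaces: the closure, from -1 (fully open) to 1 (shut), then the shift along the world's x, y, z normalised to -1 to 1, where 1 is 0.3 m, then the turn, a rotation vector about the world's x, y, z normalised to -1 to 1, where 1 is 2 pi rad. In form: jaw dx dy dz wx wy wz; .... A call has exactly 5 rows; each row shifts and turns the commanded pose from where the row before left it; what a row does not reach is not made up. A row lasts 1/10 s, in which the tool goes at most 50 mm and 8.59 degrees, less where a joint would pass 70% of its speed; a pose out of reach is approached as far as the arm can. A call with a number of a shift or a turn outside -1 to 1 is refused whole. A call with a gripper value outside its range is refused whole. The fingers move at their own pace and stop on an object; "force" is the grip in N (left out, the last holds). Time passes only in rows, so rows that do not move let the fingers close, or fill a call up. It gives the time, the measured TCP pose, the force and the opening at its end, in the units of the state.
- status.observe(): the state, without advancing time (a new reading comes with each control period).
- viewer.get_image(name): name is "scene" or "top" or "wrist"; returns a dict with "pixels" (400x640x3 uint8, red, green, blue), "z_map" (400x640 float32, m along the optical axis (not along the pixel's ray), 0 where there is no reading), "camera_matrix" (3x3 intrinsics, pixels), "R" (3x3) and "t" (3): a world point X has camera coordinates R X + t. Camera axes: x right, y down, z forward; pixel columns grow to the right and rows downward; lengths in m; the calibration is good to about 2 mm. A picture is of the moment at which its call begins.
- arm.sign_off(): hands the job in, once; it reports no verdict.
The state is a dict: "clock": time; "joints": joint angles; "dq": joint speeds; "joint_efforts": joint torques, N m; "position": TCP position; "ee_rot": TCP orientation; "force": force on the tool from outside, world axes, zero at the start; "ft_torque": the same for the moment, N m; "width": opening from 0.0 (shut) to 1.0 (fully open).
Only numpy, scipy, OpenCV 4.12 (cv2) and the standard library are available. Lean on these libraries where they do the work, as an engineer would, in place of code of your own. Each camera call takes 0.05 s, during which the arm holds its last target. There are 200 camera calls.

## Task

Set out the three spacer plates as a shingled row in the tray, like roof tiles, so that each can be picked by its free end. Leave the widest where it lies at the end of the tray; lay the middle-width plate in line with it, one end overlapping the widest plate's free end by about a quarter of its length (some 18 mm) and the other end down on the tray floor; then lay the narrowest in the same way on the free end of the middle one.

Things in the scene. Friction and masses are not known exactly. Their poses are not given: they have to be found in the camera images.
- tray: Fixed shallow dark sheet-metal tray with a bright rim on a 14 mm plywood board, 158 x 228 mm outside, walls 4 mm thick, floor 18 mm and rim 28 mm above the bench. Origin: centre of its underside, on the bench. Its y axis points lengthways, from the end where the widest plate lies (small brass card holder outside) to the empty end; x across, z up. y is within 15 degrees of the robot's left.
- wide_plate: Loose flat steel spacer plate, 60 mm wide x 70 mm long x 6 mm thick, two dark pin-hole marks. It already lies flat on the tray floor, its underside 18 mm above the bench, near the tray's -y end, and is the start of the row; its +y end is the free end. Origin: centre of its underside. y axis along its length, x across its 60 mm width, z up. About 190 g.
- middle_plate: Loose flat steel spacer plate, 48 mm wide x 70 mm long x 6 mm thick, two dark pin-hole marks. Flat on the bench left of the tray; to be laid second; once laid it slopes about 6 degrees, its top some 8 mm above the tray floor 18 mm in from its free end. Its length is within 23 degrees of the robot's left-right direction. Origin: centre of its underside. y axis along its length, x across its 48 mm width, z up. About 150 g.
- narrow_plate: Loose flat steel spacer plate, 32 mm wide x 70 mm long x 6 mm thick, two dark pin-hole marks. Flat on the bench left of the tray; to be laid last. Its length is within 23 degrees of the robot's left-right direction. The middle and narrow plates may have changed places. Origin: centre of its underside. y axis along its length, x across its 32 mm width, z up. About 100 g.
Not all that is in view belongs to the job. Leave any yellow look-alike of the middle_plate alone.

How it is judged:
By the outcome, as a careful person would: the job done as asked, in the order asked, and still so for the second after the job is handed in, with the robot touching nothing.
It also fails if it takes over 58 s, if anything falls off the work surface, if the arm or the gripper's body presses on something with over 40 N, if the wrist force passes 120 N, or if a joint passes its speed limit or range.

## Working session

There is one attempt and no reset: what is moved stays moved. The work goes in short steps, Python scripts to look and compute and a tool call to move; the robot and the scene stay as the last step left them, time stands still between calls to the robot, and variables do not carry over. Pictures are saved under pics/ and viewed, about 8 in all and at most 12, crops included, and the job is handed in when it is done.

Besides the shell and the picture viewer there is one more tool, called after "Request:" by a JSON object that holds its "api" and its "payload". jog_arm: Moves the arm, as the interface text tells. Scaled input: -1 to 1 covers 0.3 m each way for a shift and 2 pi rad each way for a turn. Its arguments: {"type":"object","properties":{"commands":{"type":"string"},"force":{"type":"number"}},"required":["commands"]}

```bash
mkdir -p pics; ls; cat > h.py <<'E'
import numpy as np,cv2
from cell import status,viewer,arm
def shot(n,f):
    d=viewer.get_image(n); cv2.imwrite('pics/'+f,d['pixels'][:,:,::-1]); np.savez('pics/'+f[:-4]+'.npz',**{k:np.asarray(v) for k,v in d.items()}); return d
def world(d):
    z=d['z_map'].astype(float);v,u=np.indices(z.shape);K=d['camera_matrix']
    c=np.stack([(u-K[0,2])/K[0,0]*z,(v-K[1,2])/K[1,1]*z,z],-1)
    w=(c-d['t'])@d['R']; w[z==0]=np.nan; return w
E
python3 - <<'E'
from h import *
s=status.observe();print(s)
d=shot('top','top1.png');w=world(d)
print(d['camera_matrix'],d['R'],d['t'])
for v in range(20,400,60): print([tuple(np.round(w[v,u],3)) for u in range(40,640,140)])
E
```

```text
pics
{'clock': 0.0, 'joints': array([-1.22562801,  0.43519312,  0.02499959,  1.57406043, -0.01157904,
        1.1339718 , -0.07512623]), 'dq': array([ 1.03894681e-03, -3.64258639e-04,  1.44559284e-03, -1.26339137e-03,
       -1.66705987e-03,  3.62731491e-04,  6.89702966e-05]), 'joint_efforts': array([-3.44820037e-04, -6.67861247e+01,  9.84820314e-01, -3.14458144e+01,
       -6.05315901e-02,  4.32279613e-02,  1.39234121e-04]), 'position': array([0.2704587 , 0.56291837, 0.22597801]), 'ee_rot': array([ 2.65850797e+00,  1.67215699e+00, -1.82743141e-03]), 'force': array([-0.15525492, -0.21562578,  0.27143425]), 'ft_torque': array([ 0.05037655, -0.01636352,  0.0396023 ]), 'width': 1.0014165709110716}
[[374.29610196   0.         312.06847682]
 [  0.         374.29610196 201.11442137]
 [  0.           0.           1.        ]] [[ 0.02190207 -0.99973601  0.0069437 ]
 [-0.98485465 -0.02276985 -0.17188035]
 [ 0.17199309 -0.003074   -0.98509336]] [-0.03918883  0.53892755  0.78718885]
[(np.float64(0.936), np.float64(0.602), np.float64(0.095)), (np.float64(0.937), np.float64(0.28), np.float64(0.10
[... 1282 characters left out ...]
-0.37), np.float64(-0.001)), (np.float64(0.415), np.float64(-0.463), np.float64(0.299))]
[(np.float64(0.182), np.float64(0.957), np.float64(-0.563)), (np.float64(0.159), np.float64(0.523), np.float64(-0.797)), (np.float64(0.171), np.float64(-0.075), np.float64(-0.803)), (np.float64(0.183), np.float64(-0.679), np.float64(-0.807)), (np.float64(0.196), np.float64(-1.285), np.float64(-0.805))]
[(np.float64(-0.036), np.float64(0.954), np.float64(-0.604)), (np.float64(-0.082), np.float64(0.504), np.float64(-0.802)), (np.float64(0.149), np.float64(-0.054), np.float64(-0.017)), (np.float64(-0.059), np.float64(-0.667), np.float64(-0.804)), (np.float64(-0.047), np.float64(-1.255), np.float64(-0.801))]
```

View pics/top1.png

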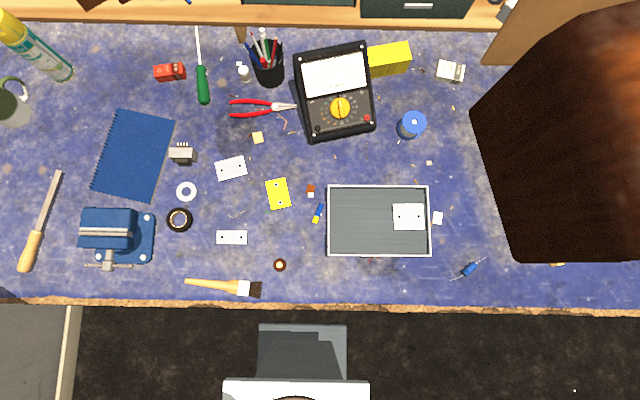

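Tray at pixel (379,221), wide plate (408,217) at its right (−y) end, middle plate about (231,167), narrow about (231,237), yellow decoy (278,194).

```bash
cat >> h.py <<'E'
def uv2w(d,p,z):
    K=d['camera_matrix'];p=np.atleast_2d(p).astype(float)
    r=np.c_[(p[:,0]-K[0,2])/K[0,0],(p[:,1]-K[1,2])/K[1,1],np.ones(len(p))]@d['R'];o=-d['R'].T@d['t']
    return o+r*((z-o[2])/r[:,2])[:,None]
def rect(d,seed,z,half,thr=175,sat=60):
    im=d['pixels'];m=((im.min(2)>thr)&(im.max(2).astype(int)-im.min(2)<sat)).astype(np.uint8)
    x,y=seed;k=np.zeros_like(m);k[max(0,y-half):y+half,max(0,x-half):x+half]=1;m*=k
    c=max(cv2.findContours(m,cv2.RETR_EXTERNAL,cv2.CHAIN_APPROX_NONE)[0],key=cv2.contourArea)
    w=uv2w(d,c[:,0],z)
    (cx,cy),(a,b),t=cv2.minAreaRect((w[:,:2]*1000).astype(np.float32))
    if a>b: L,W,ang=a,b,t
    else: L,W,ang=b,a,t+90
    ang=(ang-90+90)%180-90  # deg of long axis from world y
    return np.round([cx,cy,W,L,ang],1)
E
python3 - <<'E'
from h import *
d=dict(np.load('pics/top1.npz'))
for n,s,z,h in [('wide',(408,217),.024,20),('mid',(231,167),.006,25),('nar',(231,237),.006,25)]: print(n,rect(d,s,z,h))
print('tray',rect(d,(379,221),.028,62,150))
w=world(d)
print('tray corners',uv2w(d,[[327,185],[428,185],[431,256],[327,256]],.028).round(3))
for x0,x1,y0,y1 in [(.35,.68,-.3,0),(.35,.75,.0,.35)]:
    m=(w[...,0]>x0)&(w[...,0]<x1)&(w[...,1]>y0)&(w[...,1]<y1)&(w[...,2]>.032); print(m.sum(), w[m].max(0) if m.any() else '')
im=cv2.imread('pics/top1.png')[130:290,200:460];cv2.imwrite('pics/c1.png',cv2.resize(im,None,fx=3,fy=3,interpolation=cv2.INTER_CUBIC))
E
```

```text
wide [ 514.5 -247.5   59.7   71.1    1.3]
mid [622.9 168.4  49.4  71.3  16.5]
nar [458.9 156.5  32.1  71.3   1.3]
tray [ 493.7 -167.2  256.2  256.2    1.2]
tray corners [[ 0.581 -0.061  0.028]
 [ 0.587 -0.293  0.028]
 [ 0.425 -0.295  0.028]
 [ 0.42  -0.063  0.028]]
12 [ 0.58195681 -0.06295318  0.03259733]
683 [0.67254759 0.34998969 0.10574922]
```

View pics/c1.png

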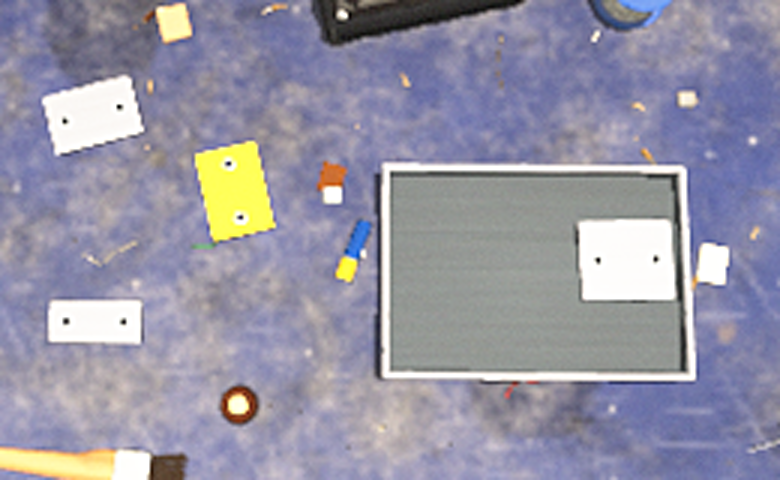

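Request:
{"api": "jog_arm", "payload": {"commands": "-1 0.078 -0.088 -0.013 0 0 -0.0089;-1 0.078 -0.088 -0.013 0 0 -0.0089;-1 0.078 -0.088 -0.013 0 0 -0.0089;-1 0.078 -0.088 -0.013 0 0 -0.0089;-1 0.078 -0.088 -0.013 0 0 -0.0089", "force": 25}}

```text
clock: 0.55
position: [0.3882, 0.4299, 0.2066]
ee_rot: [2.867, 1.282, -0.001]
force: [0.5, -0.3, 0.5]
width: 0.999
```

Request:
{"api": "jog_arm", "payload": {"commands": "-1 0.078 -0.088 -0.013 0 0 -0.0089;-1 0.078 -0.088 -0.013 0 0 -0.0089;-1 0.078 -0.088 -0.013 0 0 -0.0089;-1 0.078 -0.088 -0.013 0 0 -0.0089;-1 0.078 -0.088 -0.013 0 0 -0.0089"}}

```text
clock: 1.05
position: [0.5051, 0.298, 0.1872]
ee_rot: [3.018, 0.87, -0.001]
force: [-0.2, 0.0, -0.5]
width: 1.001
```

Request:
{"api": "jog_arm", "payload": {"commands": "-1 0.078 -0.088 -0.013 0 0 -0.0089;-1 0.078 -0.088 -0.013 0 0 -0.0089;-1 0.078 -0.088 -0.013 0 0 -0.0089;-1 0.078 -0.088 -0.013 0 0 -0.0089;-1 0 0 0 0 0 0"}}

```text
clock: 1.55
position: [0.6009, 0.1875, 0.1712]
ee_rot: [3.095, 0.517, -0.0]
force: [0.7, -1.3, 0.2]
width: 0.995
```

```bash
cat >> h.py <<'E'
from scipy.spatial.transform import Rotation as Ro
def tool():
    s=status.observe();x=Ro.from_rotvec(s['ee_rot']).as_matrix()
    print('t',round(s['clock'],2),'p',(s['position']*1000).round(1),'jawang',np.degrees(np.arctan2(x[1,0],x[0,0])).round(2),'z',x[:,2].round(4),'F',s['force'].round(1),'w',round(s['width']*92,1)); return s
E
python3 - <<'E'
from h import *
tool(); d=shot('wrist','w1.png')
E
```

```text
t 1.55 p [600.9 187.5 171.2] jawang 18.96 z [ 7.0e-04 -3.9e-03 -1.0e+00] F [ 0.7 -1.3  0.2] w 91.5
```

View pics/w1.png

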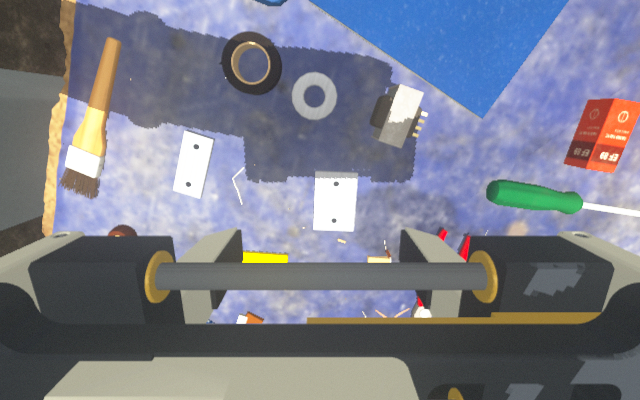

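Wrist view: middle plate at (336,201), narrow at (193,164), both clear and graspable.

```bash
python3 - <<'E'
from h import *
d=dict(np.load('pics/w1.npz'))
for t in (130,170):
  print(rect(d,(336,201),.006,36,t,45),rect(d,(193,164),.006,40,t,45))
print(d['pixels'][176,320:354:8],d['pixels'][220,320:354:8])
E
```

```text
[627.3 166.   78.1  84.1 -71.1] [461.1 154.7  90.3  90.6  14.1]
[619.9 162.9  67.8  77.   18.9] [463.9 152.8  88.2  92.2   9.9]
[[183 182 182]
 [184 183 182]
 [179 180 178]
 [181 182 181]
 [181 182 182]] [[255 255 255]
 [255 255 255]
 [202 207 205]
 [255 255 255]
 [255 255 255]]
```

```bash
python3 - <<'E'
from h import *
d=dict(np.load('pics/w1.npz'))
for t,s in ((170,10),(172,20)):
  print(rect(d,(336,201),.006,36,t,s),rect(d,(193,164),.006,40,t,s))
tool()
E
```

```text
[625.  168.2  48.3  69.6  16.5] [462.  157.4  32.9  70.4   1.1]
[626.  168.2  50.6  69.6  16.5] [461.1 157.2  34.8  70.9   1.7]
t 1.6 p [599.2 190.5 171.3] jawang 19.2 z [-6.0e-04 -2.1e-03 -1.0e+00] F [-0.1  0.1 -0. ] w 91.7
```

Request:
{"api": "jog_arm", "payload": {"commands": "-1 0.041 -0.037 -0.1 0 0 -0.0037;-1 0.041 -0.037 -0.12 0 0 -0.0037;-1 0 0 -0.12 0 0 0;-1 0 0 -0.10 0 0 0;-1 0 0 0 0 0 0"}}

```text
clock: 2.1
position: [0.6188, 0.1721, 0.0358]
ee_rot: [3.107, 0.462, -0.013]
force: [-0.9, -0.3, -0.4]
width: 1.001
```

```bash
python3 - <<'E'
from h import *
tool();d=shot('wrist','w2.png');tool()
E
```

```text
t 2.1 p [618.8 172.1  35.8] jawang 16.93 z [-0.0081 -0.0018 -1.    ] F [-0.9 -0.3 -0.4] w 92.1
t 2.15 p [620.6 172.4  38.4] jawang 16.92 z [-4.6e-03 -9.0e-04 -1.0e+00] F [0.6 0.3 0.5] w 91.8
```

View pics/w2.png

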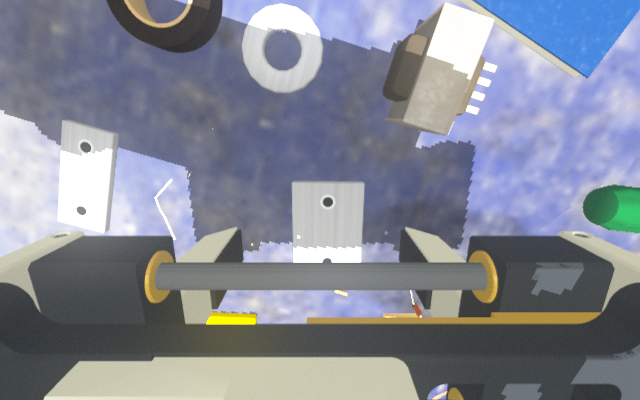

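Plate (292–364 px) lies between the fingers, slightly right of centre; descend and close.

Request:
{"api": "jog_arm", "payload": {"commands": "-1 0.005 -0.010 -0.06 0 0 0;-1 0 0 -0.045 0 0 0;-1 0 0 -0.02 0 0 0;-1 0 0 0 0 0 0;1 0 0 0 0 0 0"}}

```text
clock: 2.65
position: [0.6247, 0.169, 0.0034]
ee_rot: [-3.107, -0.46, -0.001]
force: [-0.1, -0.1, 0.5]
width: 0.951
```

Request:
{"api": "jog_arm", "payload": {"commands": "1 0 0 0 0 0 0;1 0 0 0 0 0 0;1 0 0 0 0 0 0;1 0 0 0 0 0 0;1 0 0 0 0 0 0"}}

```text
clock: 3.15
position: [0.6243, 0.1686, 0.0027]
ee_rot: [-3.108, -0.459, -0.0]
force: [-0.3, -0.0, -0.5]
width: 0.527
```

```bash
python3 - <<'E'
from h import *
for i in range(1): tool()
E
```

```text
t 3.15 p [624.3 168.6   2.7] jawang 16.82 z [ 1.e-04  1.e-04 -1.e+00] F [-0.3 -0.  -0.5] w 48.5
```

Request:
{"api": "jog_arm", "payload": {"commands": "1 0 0 0.05 0 0 0;1 0 0 0.13 0 0 0;1 0 0 0.13 0 0 0;1 -0.037 -0.1214 0.02 0 0 -0.0043;1 -0.037 -0.1214 0 0 0 -0.0043"}}

```text
clock: 3.65
position: [0.6034, 0.0964, 0.1046]
ee_rot: [-3.118, -0.378, -0.007]
force: [-0.5, -1.3, -1.7]
width: 0.518
```

Request:
{"api": "jog_arm", "payload": {"commands": "1 -0.037 -0.1214 0 0 0 -0.0043;1 -0.037 -0.1214 0 0 0 -0.0043;1 -0.037 -0.1214 0 0 0 -0.0043;1 -0.037 -0.1214 0 0 0 -0.0043;1 -0.037 -0.1214 0 0 0 -0.0043"}}

```text
clock: 4.15
position: [0.5461, -0.0878, 0.1027]
ee_rot: [-3.137, -0.162, -0.001]
force: [0.3, -0.4, -1.6]
width: 0.512
```

Request:
{"api": "jog_arm", "payload": {"commands": "1 -0.037 -0.1214 0 0 0 -0.0043;1 -0.037 -0.1214 0 0 0 -0.0043;1 -0.037 -0.1214 0 0 0 -0.0043;1 0 0 0 0 0 0;1 0 0 0 0 0 0"}}

```text
clock: 4.65
position: [0.5131, -0.1966, 0.1025]
ee_rot: [3.141, 0.033, 0.001]
force: [-0.6, 0.2, -1.3]
width: 0.512
```

```bash
python3 - <<'E'
from h import *
tool();d=shot('wrist','w3.png');e=shot('top','t3.png');tool();tool()
cv2.imwrite('pics/v3.png',np.vstack([cv2.imread('pics/w3.png')[:260],cv2.resize(cv2.imread('pics/t3.png')[140:290,300:460],None,fx=2,fy=2,interpolation=2)@np.eye(3) if 0 else cv2.copyMakeBorder(cv2.resize(cv2.imread('pics/t3.png')[150:290,240:480],None,fx=2.4,fy=2.4),0,0,0,64,0)]))
E
```

```text
t 4.65 p [ 513.1 -196.6  102.5] jawang 1.2 z [ 7.e-04 -0.e+00 -1.e+00] F [-0.6  0.2 -1.3] w 47.1
t 4.75 p [ 513.8 -194.5  102.1] jawang 1.42 z [ 6.e-04  8.e-04 -1.e+00] F [ 0.6  0.2 -1.3] w 47.3
t 4.75 p [ 513.8 -194.5  102.1] jawang 1.42 z [ 6.e-04  8.e-04 -1.e+00] F [ 0.6  0.2 -1.3] w 47.3
```

View pics/v3.png

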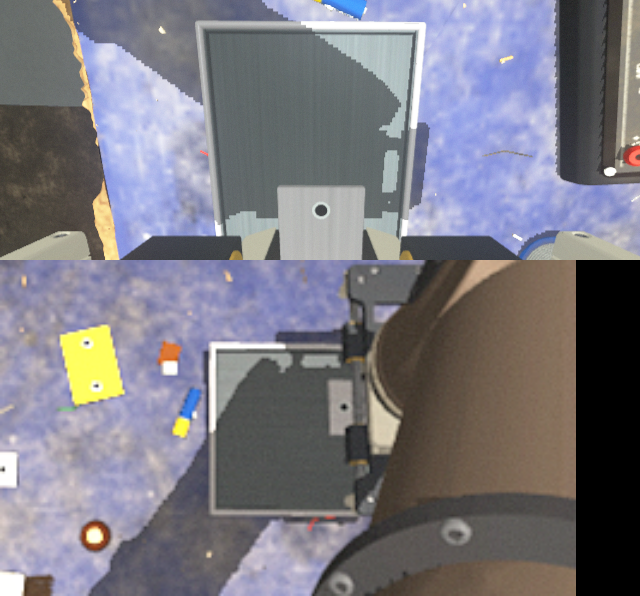

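Middle plate held at (278–364, top edge row 186 in the wrist view), level and squared to the tray. Check its pose in the hand and refine the wide-plate target by tray outline.

```bash
python3 - <<'E'
from h import *
d=dict(np.load('pics/w3.npz'));w=world(d)
print(uv2w(d,[[278,186],[364,186],[321,210]],.106).round(4)*1000)
print(np.nanmedian(w[195:240,290:350].reshape(-1,3),0).round(4), np.nanmedian(w[190:198,290:350,2]),np.nanmedian(w[232:240,290:350,2]))
print('far rim',uv2w(d,[[197,23],[423,23]],.028).round(4)*1000)
E
```

```text
[[ 490.3 -161.7  106. ]
 [ 536.6 -160.7  106. ]
 [ 513.7 -174.8  106. ]]
[ 0.5129 -0.1791  0.1058] 0.105717961554164 0.10575521528694565
far rim [[424.7 -64.6  28. ]
 [583.1 -61.4  28. ]]
```

Request:
{"api": "jog_arm", "payload": {"commands": "1 0 0 -0.07 -0.0183 -0.0004 0;1 0 0 -0.07 0 0 0;1 0 0 -0.07 0 0 0;1 0 0 -0.04 0 0 0;1 0 0 0 0 0 0"}}

```text
clock: 5.25
position: [0.5133, -0.1944, 0.0257]
ee_rot: [3.027, 0.038, -0.0]
force: [-0.5, 0.4, -1.5]
width: 0.513
```

```bash
python3 - <<'E'
from h import *
tool()
d=shot('wrist','w4.png');tool();w=world(d)
cv2.imwrite('pics/v4.png',np.hstack([cv2.imread('pics/w4.png')[:260,100:500],cv2.resize(shot('scene','s4.png')['pixels'][:,:,::-1],(400,260))]))
for r in (195,210,225,240): print(r,w[r,330].round(4))
E
```

```text
t 5.25 p [ 513.3 -194.4   25.7] jawang 1.44 z [ 0.0013 -0.114  -0.9935] F [-0.5  0.4 -1.5] w 47.2
t 5.3 p [ 513.4 -195.1   26.5] jawang 1.38 z [ 0.0019 -0.1144 -0.9934] F [ 0.3  0.1 -1.8] w 47.4
195 [ 0.5186 -0.1636  0.0258]
210 [ 0.5189 -0.1727  0.0255]
225 [ 0.5191 -0.1809  0.0278]
240 [ 0.5194 -0.19    0.0287]
```

View pics/v4.png

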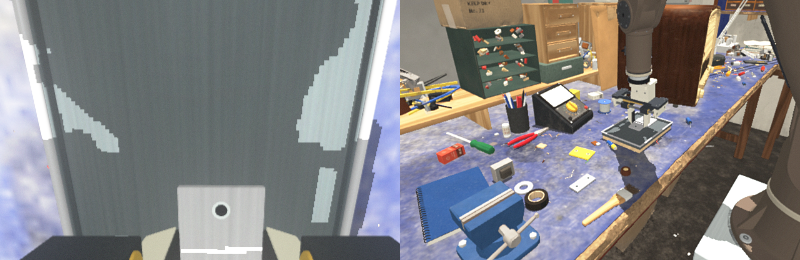

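Plate tilted correctly, free end about 1.5 mm above floor. Lower in small steps, then release.

Request:
{"api": "jog_arm", "payload": {"commands": "1 0 0 -0.003 0 0 0;1 0 0 -0.002 0 0 0;1 0 0 0 0 0 0;1 0 0 0 0 0 0;1 0 0 0 0 0 0"}}

```text
clock: 5.85
position: [0.5133, -0.1957, 0.0253]
ee_rot: [3.026, 0.035, 0.002]
force: [0.2, 0.5, -1.6]
width: 0.516
```

```bash
python3 - <<'E'
from h import *
tool()
E
```

```text
t 5.85 p [ 513.3 -195.7   25.3] jawang 1.33 z [ 0.0027 -0.1147 -0.9934] F [ 0.2  0.5 -1.6] w 47.4
```

Request:
{"api": "jog_arm", "payload": {"commands": "1 0 0 -0.003 0 0 0;1 0 0 0 0 0 0;-0.1 0 0 0 0 0 0;-0.3 0 0 0 0 0 0;-0.4 0 0 0 0 0 0"}}

```text
clock: 6.35
position: [0.5134, -0.1956, 0.0242]
ee_rot: [3.026, 0.035, 0.002]
force: [-0.4, 0.7, 0.0]
width: 0.672
```

Request:
{"api": "jog_arm", "payload": {"commands": "-0.4 0 0 0 0 0 0;-0.4 0 -0.003 0.03 0 0 0;-0.4 0 -0.01 0.08 0 0 0;-0.4 0 0 0.1 0 0 0;-0.4 0 0 0.1 0 0 0"}}

```text
clock: 6.85
position: [0.513, -0.1998, 0.1187]
ee_rot: [3.026, 0.035, 0.001]
force: [0.5, -0.6, -0.7]
width: 0.7
```

Request:
{"api": "jog_arm", "payload": {"commands": "-0.6 -0.02 0.15 0.03 0.0183 0.0004 0;-0.6 -0.02 0.16 0 0 0 0;-0.6 -0.02 0.16 0 0 0 0;-0.6 -0.02 0.16 0 0 0 0;-0.6 -0.02 0.16 0 0 0 0"}}

```text
clock: 7.35
position: [0.483, 0.0389, 0.1271]
ee_rot: [-3.141, -0.035, -0.002]
force: [1.0, 0.8, 0.0]
width: 0.801
```

```bash
python3 - <<'E'
from h import *
tool();d=shot('top','t5.png');tool()
im=cv2.imread('pics/t5.png')[140:280,200:470];cv2.imwrite('pics/v5.png',cv2.resize(im,None,fx=2.9,fy=2.9,interpolation=2))
E
```

```text
t 7.35 p [483.   38.9 127.1] jawang 1.29 z [ 1.1e-03  3.0e-04 -1.0e+00] F [1.  0.8 0. ] w 73.7
t 7.4 p [481.8  48.5 126.5] jawang 1.85 z [-8.0e-04  4.4e-03 -1.0e+00] F [-1.4  7.8 -0.3] w 73.5
```

View pics/v5.png

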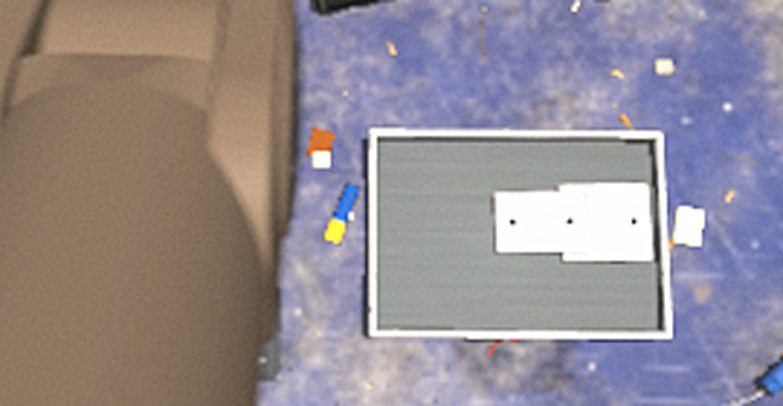

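Middle plate lies on the wide one, in line; free end at about u=495 of the crop, wide edge at u≈561.

```bash
python3 - <<'E'
from h import *
d=dict(np.load('pics/t5.npz'));f=lambda x,y:(x/2.9+200-.35,y/2.9+140-.35)
print('free end',uv2w(d,[f(494.5,191),f(495.5,251)],.024).round(4)*1000)
print('wide free corners',uv2w(d,[f(559,184),f(563,260)],.024).round(4)*1000, 'far',uv2w(d,[f(649,183),f(653,260)],.024).round(4)*1000)
w=world(d)
for u in range(368,430,4): print(u,w[216,u].round(4))
E
```

```text
free end [[ 536.5 -160.2   24. ]
 [ 489.  -160.8   24. ]]
wide free corners [[ 543.3 -211.3   24. ]
 [ 483.2 -213.5   24. ]] far [[ 545.7 -282.5   24. ]
 [ 484.8 -283.9   24. ]]
368 [ 0.5131 -0.1561  0.0178]
372 [ 0.5124 -0.1643  0.0238]
376 [ 0.5121 -0.1727  0.028 ]
380 [ 0.5128 -0.1825  0.0244]
384 [ 0.5123 -0.1906  0.0294]
388 [ 0.5126 -0.1998  0.0288]
392 [ 0.5128 -0.2088  0.0289]
396 [ 0.5127 -0.2174  0.031 ]
400 [ 0.5128 -0.2262  0.032 ]
404 [ 0.5139 -0.237   0.0252]
408 [ 0.5144 -0.2466  0.0231]
412 [ 0.5149 -0.2563  0.0212]
416 [ 0.5147 -0.2647  0.0237]
420 [ 0.515  -0.274   0.0233]
424 [ 0.5145 -0.2816  0.0282]
428 [ 0.5147 -0.2907  0.0283]
```

Request:
{"api": "jog_arm", "payload": {"commands": "-0.6 -0.01 0.12 -0.04 0 0 0;-0.6 -0.01 0.12 -0.04 0 0 0;-0.6 -0.01 0.1 -0.04 0 0 0;-0.6 0 0 -0.04 0 0 0;-0.6 0 0 0 0 0 0"}}

```text
clock: 7.9
position: [0.4735, 0.1393, 0.0774]
ee_rot: [3.14, 0.039, -0.003]
force: [0.6, -0.4, -0.6]
width: 0.803
```

```bash
python3 - <<'E'
from h import *
tool();d=shot('wrist','w6.png');tool()
E
```

```text
t 7.9 p [473.5 139.3  77.4] jawang 1.43 z [-0.0019 -0.0012 -1.    ] F [ 0.6 -0.4 -0.6] w 73.9
t 7.95 p [474.  138.4  78.1] jawang 1.32 z [-0.0011 -0.0011 -1.    ] F [ 0.1 -0.1 -1. ] w 73.5
```

View pics/w6.png

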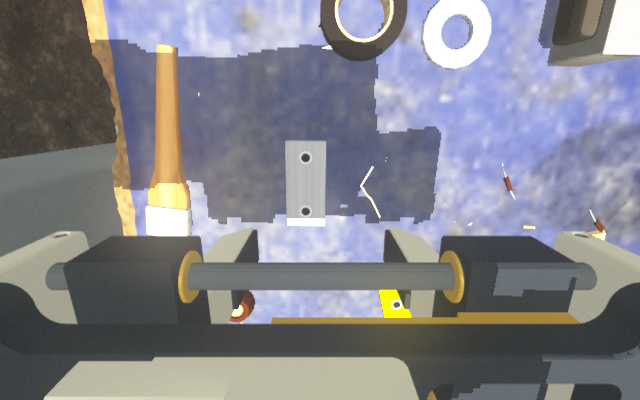

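Narrow plate fully visible, corners (286,141)–(326,226).

```bash
python3 - <<'E'
from h import *
d=dict(np.load('pics/w6.npz'))
p=uv2w(d,[(286,141),(326,141),(326,226),(287,226)],.006)*1000;print(p.round(1),p.mean(0))
E
```

```text
[[446.5 191.1   6. ]
 [477.1 191.8   6. ]
 [479.1 122.2   6. ]
 [446.7 121.3   6. ]] [462.34252214 156.60955268   6.        ]
```

Request:
{"api": "jog_arm", "payload": {"commands": "-0.6 -0.04 0.06 -0.06 0 0 0;-0.6 0 0 -0.08 0 0 0;-0.6 0 0 -0.07 0 0 0;-0.6 0 0 -0.04 0 0 0;-0.6 0 0 0 0 0 0"}}

```text
clock: 8.45
position: [0.4621, 0.156, 0.0027]
ee_rot: [3.14, 0.034, -0.002]
force: [0.3, -0.0, -0.3]
width: 0.801
```

Request:
{"api": "jog_arm", "payload": {"commands": "1 0 0 0 0 0 0;1 0 0 0 0 0 0;1 0 0 0 0 0 0;1 0 0 0 0 0 0;1 0 0 0 0 0 0"}}

```text
clock: 8.95
position: [0.4625, 0.1576, 0.0036]
ee_rot: [-3.141, -0.037, -0.001]
force: [-0.1, 0.0, 0.2]
width: 0.413
```

```bash
python3 - <<'E'
from h import *
tool()
E
```

```text
t 8.95 p [462.5 157.6   3.6] jawang 1.35 z [ 5.e-04  3.e-04 -1.e+00] F [-0.1  0.   0.2] w 38.0
```

Request:
{"api": "jog_arm", "payload": {"commands": "1 0 0 0 0 0 0;1 0 0 0 0 0 0;1 0 0 0 0 0 0;1 0 0 0.05 0 0 0;1 0 0 0.12 0 0 0"}}

```text
clock: 9.45
position: [0.4605, 0.1567, 0.0527]
ee_rot: [3.139, 0.037, -0.007]
force: [0.6, 1.4, -0.3]
width: 0.337
```

Request:
{"api": "jog_arm", "payload": {"commands": "1 0.0185 -0.1115 0.12 0 0 0;1 0.0185 -0.1115 0.04 0 0 0;1 0.0185 -0.1115 0 0 0 0;1 0.0185 -0.1115 0 0 0 0;1 0.0185 -0.1115 0 0 0 0"}}

```text
clock: 9.95
position: [0.4901, -0.011, 0.1023]
ee_rot: [-3.141, -0.037, -0.001]
force: [0.5, 0.1, -0.6]
width: 0.338
```

Request:
{"api": "jog_arm", "payload": {"commands": "1 0.0185 -0.1115 0 0 0 0;1 0.0185 -0.1115 0 0 0 0;1 0.0185 -0.1115 0 0 0 0;1 0.0185 -0.1115 0 0 0 0;1 0 0 0 0 0 0"}}

```text
clock: 10.45
position: [0.5124, -0.1493, 0.1024]
ee_rot: [3.138, 0.026, 0.002]
force: [-0.8, 0.2, -1.6]
width: 0.339
```

Request:
{"api": "jog_arm", "payload": {"commands": "1 0 0 -0.07 -0.0183 -0.0004 0;1 0 0 -0.07 0 0 0;1 0 0 0 0 0 0;1 0 0 0 0 0 0;1 0 0 0 0 0 0"}}

```text
clock: 10.95
position: [0.5127, -0.1446, 0.0612]
ee_rot: [3.026, 0.033, 0.004]
force: [-0.9, 0.4, -0.9]
width: 0.338
```

```bash
python3 - <<'E'
from h import *
tool();d=shot('wrist','w7.png');tool();w=world(d)
for r in (190,200,210,220,230): print(r,w[r,310].round(4),w[r,330].round(4))
E
```

```text
t 10.95 p [ 512.7 -144.6   61.2] jawang 1.24 z [ 0.0036 -0.1149 -0.9934] F [-0.9  0.4 -0.9] w 31.1
t 11.0 p [ 512.8 -144.6   61.3] jawang 1.23 z [ 0.004  -0.1148 -0.9934] F [-0.4 -0.8 -0.5] w 31.1
190 [ 0.5071 -0.1117  0.0598] [ 0.518  -0.1115  0.0598]
200 [ 0.5071 -0.1174  0.0604] [ 0.5182 -0.1173  0.06  ]
210 [ 0.5072 -0.1229  0.0615] [ 0.5183 -0.123   0.0609]
220 [ 0.5073 -0.129   0.0617] [ 0.5185 -0.1293  0.0607]
230 [ 0.5073 -0.1354  0.0616] [ 0.5187 -0.1349  0.0622]
```

View pics/w7.png

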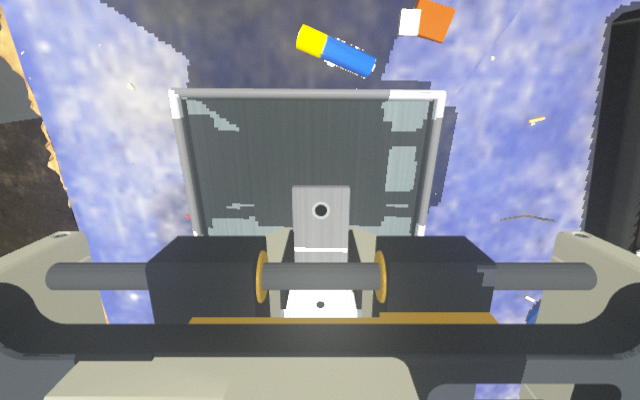

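Narrow plate held centred, free end (row 185) at y≈−0.109 as wanted. Lower and release.

Request:
{"api": "jog_arm", "payload": {"commands": "1 0 0 -0.06 0 0 0;1 0 0 -0.04 0 0 0;1 0 0 -0.015 0 0 0;1 0 0 -0.006 0 0 0;1 0 0 0 0 0 0"}}

```text
clock: 11.5
position: [0.5118, -0.144, 0.0251]
ee_rot: [3.027, 0.034, 0.001]
force: [-5.2, 1.9, 16.7]
width: 0.338
```

```bash
python3 - <<'E'
from h import *
tool()
E
```

```text
t 11.5 p [ 511.8 -144.    25.1] jawang 1.27 z [ 0.0019 -0.1141 -0.9935] F [-5.2  1.9 16.7] w 31.1
```

Request:
{"api": "jog_arm", "payload": {"commands": "1 0 0 0.003 0 0 0;1 0 0 0.001 0 0 0;0.2 0 0 0 0 0 0;0.1 0 0 0 0 0 0;0 0 0 0 0 0 0"}}

```text
clock: 12.0
position: [0.5124, -0.1436, 0.0251]
ee_rot: [3.026, 0.035, 0.002]
force: [0.0, -0.2, -0.8]
width: 0.481
```

Request:
{"api": "jog_arm", "payload": {"commands": "0 0 0 0 0 0 0;0 0 -0.003 0.03 0 0 0;0 0 -0.01 0.08 0 0 0;0 0 0 0.12 0 0 0;0 0 0 0.12 0 0 0"}}

```text
clock: 12.5
position: [0.5117, -0.1478, 0.1316]
ee_rot: [3.026, 0.035, 0.0]
force: [1.2, -0.3, -0.3]
width: 0.498
```

Request:
{"api": "jog_arm", "payload": {"commands": "0 -0.02 0.15 0.03 0.0183 0.0004 0;0 -0.02 0.15 0 0 0 0;0 -0.02 0.15 0 0 0 0;0 -0.02 0.15 0 0 0 0;0 -0.02 0.15 0 0 0 0"}}

```text
clock: 13.0
position: [0.482, 0.0789, 0.14]
ee_rot: [-3.141, -0.035, -0.001]
force: [0.9, 0.1, -0.0]
width: 0.499
```

Request:
{"api": "jog_arm", "payload": {"commands": "0 -0.02 0.15 0 0 0 0;0 -0.02 0.15 0 0 0 0;0 -0.02 0.10 0 0 0 0;0 0 0 0 0 0 0;0 0 0 0 0 0 0"}}

```text
clock: 13.5
position: [0.4642, 0.1978, 0.1395]
ee_rot: [3.141, 0.039, 0.0]
force: [0.3, -1.5, 0.5]
width: 0.498
```

```bash
python3 - <<'E'
from h import *
tool();d=shot('top','t8.png');w=world(d)
for u in range(344,430,4): print(u,w[215:218,u].mean(0).round(4))
im=cv2.imread('pics/t8.png')[160:280,310:450];cv2.imwrite('pics/v8.png',cv2.resize(im,None,fx=5,fy=5,interpolation=2))
E
```

```text
t 13.5 p [464.2 197.8 139.5] jawang 1.44 z [ 3.e-04 -2.e-04 -1.e+00] F [ 0.3 -1.5  0.5] w 45.9
344 [ 0.5118 -0.1011  0.0176]
348 [ 0.5119 -0.1102  0.0186]
352 [ 0.5111 -0.1185  0.026 ]
356 [ 0.5111 -0.1274  0.0277]
360 [ 0.5113 -0.1365  0.0276]
364 [ 0.5114 -0.1454  0.0285]
368 [ 0.5114 -0.1543  0.0298]
372 [ 0.5113 -0.1629  0.0322]
376 [ 0.5116 -0.1721  0.0316]
380 [ 0.5124 -0.182   0.0269]
384 [ 0.5127 -0.1911  0.0267]
388 [ 0.5125 -0.1997  0.0291]
392 [ 0.5127 -0.2088  0.0291]
396 [ 0.5127 -0.2175  0.0306]
400 [ 0.513  -0.2267  0.0301]
404 [ 0.5137 -0.2366  0.0265]
408 [ 0.5143 -0.2463  0.0242]
412 [ 0.5145 -0.2556  0.0238]
416 [ 0.5146 -0.2645  0.0246]
420 [ 0.5147 -0.2732  0.0258]
424 [ 0.5152 -0.2831  0.0234]
428 [ 0.5149 -0.291   0.0272]
```

View pics/v8.png

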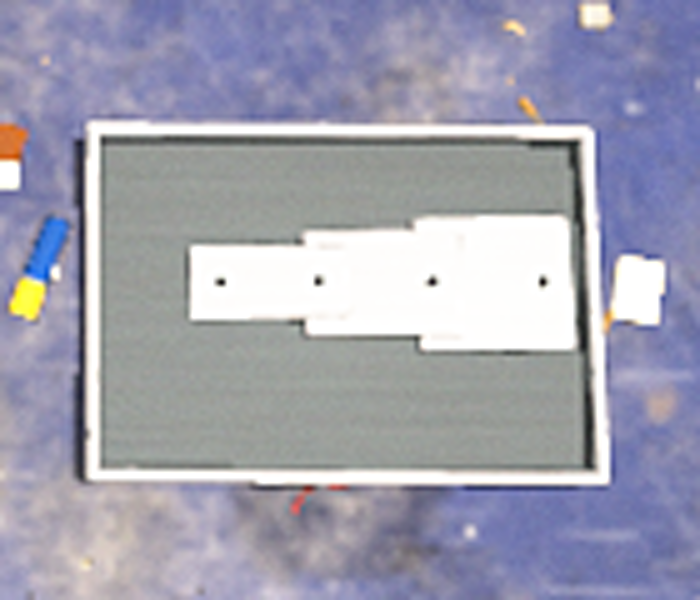

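Shingled row is correct: narrow free end at u≈190, middle at u≈304, wide at u≈416, so the steps are equal (about 51 mm), and the plates are in line. The depth map shows the expected slopes.

```bash
python3 -c "
from h import *
tool();print(arm.sign_off())"
```

```text
t 13.55 p [464.4 196.7 139.5] jawang 1.32 z [ 3.e-04 -5.e-04 -1.e+00] F [1.1 0.4 0.5] w 45.9
the job is handed in; nothing more can be done
None
```

The three plates now lie as a shingled row in the tray, and the job is handed in at about 13.6 s with the arm clear of the work. I gripped the middle plate and then the narrow one across the width. Each was tilted about 6.6°, laid with its end over the plate before it, and released. The wide plate stayed where it was, and I never touched the yellow look-alike.

- **Overlaps:** In the last top view the plates' free ends are about 51–52 mm apart, which gives about 18 mm overlap at both joints.
- **Alignment:** The plates' centre lines agree to about 1–2 mm.
- **Slope:** The depth map shows both upper plates sloping down to the tray floor, with their overlapping ends resting on the plate before. It is noisy by about 2 mm.
- **Forces:** The only notable contact was about 17 N at the wrist when setting the narrow plate down. I backed off by about 1 mm before releasing it.

No checks failed or disagreed beyond about 3 mm differences between the camera measurements.

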